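# Aim the cutting guide at the marker and clamp it

## Task

Set up the cutting guide: with a fingertip, push the long aluminium guide bar round on its pivot until it points straight at the middle of the small brass marker, then push the black clamp lever on top of the pivot clockwise, all the way to its stop. Only push, never pinch the bar or the lever, and leave the marker, the jar, the cup and the burnishing block standing where they are, untouched and never lifted.

Things in the scene. Friction and masses are not known exactly. Their poses are not given: they have to be found in the camera images.
- board: Plywood cutting board with a green cutting-mat face, screwed to the bench, 390 x 440 x 18 mm. Origin on the vertical pivot axis, at the board's underside (bench height). Its x axis runs from the pivot towards the far edge (290 mm away; near edge 100 mm behind the pivot), its y axis to the left (edges at +-220 mm). A thin steel stop pin (8 mm thick, top 82 mm above the bench) stands 26 mm behind and 20 mm right of the pivot.
- pivot (a point): The pivot axis of bar and lever, at the board's top face (18 mm above the bench).
- bar (a joint): Angle of the guide bar about the vertical pivot, in rad, growing anticlockwise seen from above; the bar points along the board's x axis at -1.25 and along its y axis at +0.32. Range -2.5 to 0.5. Stiff with friction, no spring: about 1.5 N of push at 130 mm from the pivot moves it, and it stays where it is left.
- bar_tip (a point): The pointed nose of the guide bar, on its centre line at half height, 170 mm from the pivot axis. Its x axis points outward along the bar, y to the bar's left, z up. The bar is bare aluminium, 28 mm wide from 16 to 152 mm from the pivot (round hub of 42 mm diameter) and then tapering to the nose, 20 mm tall: underside 24 mm and top 44 mm above the bench, with a thin black line along the middle of its top.
- lever (a joint): Angle of the clamp lever in rad, growing clockwise seen from above. 0: open, pointing 30 degrees (0.524 rad) to the right of the board's x axis; 1.571 (a quarter turn on): clamped at its stop, pointing 120 degrees (2.094 rad) to the right of the board's x axis, beside the stop pin. Stiff with friction, no spring: about 2 N at 65 mm from the pivot moves it, and it stays where it is left. Clamping does not change the bar's friction in this set-up.
- lever_tip (a point): Outer end of the black clamp lever, on its centre line at half height, 85 mm from the pivot axis and 69 mm above the bench. Its x axis points outward along the lever, y to its left, z up. The lever is a flat bar 16 mm wide and 14 mm tall (62 to 76 mm above the bench) on a round hub of 34 mm diameter whose top is 78 mm above the bench; it passes above the guide bar.
- marker: Turned brass marker, loose: round foot of 34 mm diameter, slim neck, pointed cone on top, 70 mm tall, 0.2 kg. Stands upright on the board 210 to 270 mm from the pivot, beyond the bar's nose. Origin at the middle of its underside.
- jar: Amber glue jar with a steel lid, loose, 52 mm diameter, 68 mm tall, on the board beyond the bar's nose. Origin at the middle of its underside.
- cup: White ceramic cup without handle, loose, 56 mm diameter, 66 mm tall, on the board beyond the bar's nose. Origin at the middle of its underside.
- burnisher: Dark wooden burnishing block 90 x 45 x 22 mm with a turned knob (58 mm tall in all), loose, on the bench to the right of the board. Origin at the middle of its underside.
There are look-alikes about, which are no part of the job. Leave any purple or red look-alike of the jar alone.

How it is judged:
On the way, in this order (a step that is already met when the one before it is completed fails the run):
1. the guide bar points at the middle of the marker (centre line within 9 mm of it) and stands still, while the lever is still open (y of marker in the frame of bar_tip between -0.009 and 0.009 m and x of marker in the frame of bar_tip above 0 m and value of joint lever below 0.6 rad and velocity of joint bar between -0.05 and 0.05 rad/s), for 0.3 s.
2. the clamp lever has been pushed clockwise to its stop (within 0.13 rad) (value of joint lever above 1.44 rad), for 0.2 s.
At the end, for the whole second after the job is handed in: The bar's centre line passes within 9 mm of the marker's centre, the marker beyond its nose; the lever is at 1.44 rad or more (stop at 1.571); bar at rest; marker, jar, cup and burnisher upright and within 10 mm of where they began (y of marker in the frame of bar_tip between -0.009 and 0.009 m and x of marker in the frame of bar_tip above 0 m and value of joint lever above 1.44 rad and velocity of joint bar between -0.05 and 0.05 rad/s and distance of each of marker, jar, cup, burnisher from where it was at the start of the episode below 0.01 m and angle between each of marker, jar, cup, burnisher's own z axis and vertical below 0.15 rad); the robot touches nothing.
It fails at once if the marker, jar, cup or burnishing block is moved more than 10 mm or lifted (distance of any of marker, jar, cup, burnisher from where it was at the start of the episode above 0.01 m).
It fails at once if the robot presses on the marker, jar, cup or burnishing block (over 1 N) (contact force between any of the fingers, the arm and marker above 1 N or contact force between any of the fingers, the arm and jar above 1 N or contact force between any of the fingers, the arm and cup above 1 N or contact force between any of the fingers, the arm and burnisher above 1 N).
It fails at once if the bar is pinched (fingers pressing on both its halves at once, over 1.5 N each) (contact force between the fingers and bar_c1 above 1.5 N and contact force between the fingers and bar_c2 above 1.5 N).
It fails at once if the lever is pinched (fingers pressing on both its halves at once, over 1.5 N each) (contact force between the fingers and lever_c1 above 1.5 N and contact force between the fingers and lever_c2 above 1.5 N).
It also fails if it takes over 64 s, if anything falls off the work surface, if the arm or the gripper's body presses on something with over 40 N, if the wrist force passes 120 N, or if a joint passes its speed limit or range.

## Robot

A 6-joint arm with a two-finger parallel gripper is mounted at the origin on the work surface. World frame = base frame: x ahead of the robot, y to its left, z up, the work surface at z = 0. Lengths are in m, angles in rad, forces in N, time in s.
With the tool pointing down it reaches from about 0.35 to 0.875 m from the base axis. Payload 15.5 kg.
Tool frame: the origin (TCP) lies at the centre of the arm's flange, where the gripper is bolted on; the fingertips stand 173 mm ahead of it and the grasp point (between the pads) lies 155 mm ahead of it (bot.finger_overhang is the distance from the TCP to the fingertips, in m); z points along the fingers, y is the line along which they close (so a half turn about z gives the same grasp; the last joint's range is limited). The gripper opens to 85 mm and grips with 20 to 120 N. Pads are 22 mm wide; open, the fingers measure 114 mm over their backs; the gripper's body (76 mm by 85 mm) begins 54 mm behind the grasp point. The pads swing forward as they close: fully open they stand 13 mm farther back than shut.
Start: joints at [-1.357, 0.494, 1.345, -0, 1.302, -0.096], TCP at [0.19, -0.595, 0.405] pointing down, gripper open.
Joint ranges: [-2.91, 2.91], [-0.82, 2.16], [0.22, 2.67], [-1.22, 4.37], [0.12, 2.79], [-3.08, 3.08]. Speed limits (rad/s): [1.89, 1.89, 2.57, 3.01, 3.01, 3.01].

## Interface

Orientations are given as [roll, pitch, yaw] about the fixed x, y, z axes, in that order (R = Rz(yaw) Ry(pitch) Rx(roll)).
In Python, from workcell import bot, imaging gives the robot as it stands. The module is installed in compiled form; this text tells all that it offers.
- The arm moves only by the shell command python3 -m jog 'ROWS' [FORCE]. ROWS is JSON, a list of rows, each a list of 3 entries, a list of its own where there are three numbers: the turn, a rotation vector about the tool's x, y, z as a fraction of full scale, then the shift along the tool's x, y, z as a fraction of full scale, then the opening, from 0 (shut) to 1 (fully open). A call has 1 to 12 rows; each row is the pose to reach, as a shift and turn from the pose commanded when the call began, along the tool's axes at that moment; what a row does not reach only later rows make up. Full scale, the value 1, is 0.2 m for a shift and 90 degrees for a turn. A row lasts 1/12 s, in which the tool goes at most 41.7 mm and 7.16 degrees, less where a joint would pass 70% of its speed; a pose out of reach is approached as far as the arm can. A call with a number of a shift or a turn outside -1 to 1 is refused whole. A call with a gripper value outside its range is refused whole. The fingers move at their own pace and stop on an object; FORCE is the grip in N (left out, the last holds). Time passes only in rows, so rows that repeat a pose let the fingers close. It gives the time, the measured TCP pose, the force, the opening and the grip force at its end, in the units of the state.
- bot.read_state(): the state, without advancing time (a new reading comes with each control period).
- imaging.read_camera(name): name is "scene" or "top" or "wrist"; returns the picture (480x640x3 uint8, blue, green, red); there is no depth.
- imaging.calibration(name): a dict with "fovy" (degrees; the focal length in pixels is half the picture's height over the tangent of half this angle, whatever the lens; pixels are square), "cx", "cy" (the principal point, pixels), "R" (3x3) and "t" (3): a world point X has camera coordinates R X + t; the wrist camera has in their place "mount" (4x4, takes a point from camera to tool coordinates, whose origin is the TCP and whose axes are the flange's). Camera axes: x right, y down, z forward; pixel columns grow to the right and rows downward; lengths in m; the calibration is good to about 2 mm. A picture is of the moment at which its call begins: read the wrist's pose just before it. calibration takes no time and is no camera call.
- bot.close_job(): hands the job in; it is judged then, once.
The state is a dict: "time": time; "joint_positions": joint angles; "dq": joint speeds; "effort": joint torques, N m; "ee_pos": TCP position; "tcp_rot": TCP orientation; "wrist_force": force on the tool from outside, world axes, zero at the start; "moment": the same for the moment, N m; "finger_gap": opening from 0.0 (shut) to 1.0 (fully open); "finger_force": force on a finger pad.
Only numpy, scipy, OpenCV 4.12 (cv2) and the standard library are available. Lean on these libraries where they do the work, as an engineer would, in place of code of your own. Each camera call takes 0.05 s, during which the arm holds its last target. There are 200 camera calls.

## Working session

There is one attempt and no reset: what is moved stays moved. The work goes in short steps, Python scripts to look and compute and a shell command to move; the robot and the scene stay as the last step left them, time stands still between calls to the robot, and variables do not carry over. Pictures are saved under pics/ and viewed, at most 10 in all, crops included, and the job is handed in when it is done.

```bash
mkdir -p pics; python3 - <<'E'
from workcell import bot, imaging
import cv2, numpy as np
print(bot.read_state())
for n in ("top","scene"):
    im=imaging.read_camera(n); cv2.imwrite(f"pics/{n}0.png",im)
    c=imaging.calibration(n); print(n,c)
E
```

```text
{'time': 0.0, 'joint_positions': array([-1.35749322e+00,  4.94201247e-01,  1.34617460e+00,  2.41597874e-05,
        1.30250857e+00, -9.55244802e-02]), 'dq': array([-0.0003388 ,  0.00043296, -0.00219857,  0.00073238,  0.00064673,
       -0.00087507]), 'effort': array([-8.46707608e-04, -8.82172179e+01, -3.83861589e+01, -1.14155539e-04,
        1.01552642e-02, -4.12313307e-05]), 'ee_pos': array([ 0.18992095, -0.59527338,  0.40407416]), 'tcp_rot': array([-3.14030900e+00, -1.46388292e-04,  3.08821078e-01]), 'wrist_force': array([ 0.12838198, -0.92672234,  0.43520982]), 'moment': array([-0.00477168,  0.03108001, -0.04982141]), 'finger_force': 0.0, 'finger_gap': 1.000729849090956}
top {'fovy': 53.10773578927895, 'cx': 318.893242809847, 'cy': 240.71122384147577, 'R': array([[ 2.55487509e-02, -9.99673450e-01, -5.04465016e-04],
       [-9.95627481e-01, -2.53999850e-02, -8.98930484e-02],
       [ 8.98508804e-02,  2.79891433e-03, -9.95951297e-01]]), 't': array([-0.06252997,  0.63228766,  1.04518624])}
scene {'fovy': 57.745583945152255, 'cx': 315.37662730061356, 'cy': 238.36684094269145, 'R': array([[-0.16512869,  0.98625805, -0.00525054],
       [ 0.72812189,  0.11831474, -0.67515935],
       [-0.66526013, -0.11531121, -0.73765323]]), 't': array([ 0.16894332, -0.4087202 ,  1.2703364 ])}
```

View pics/top0.png

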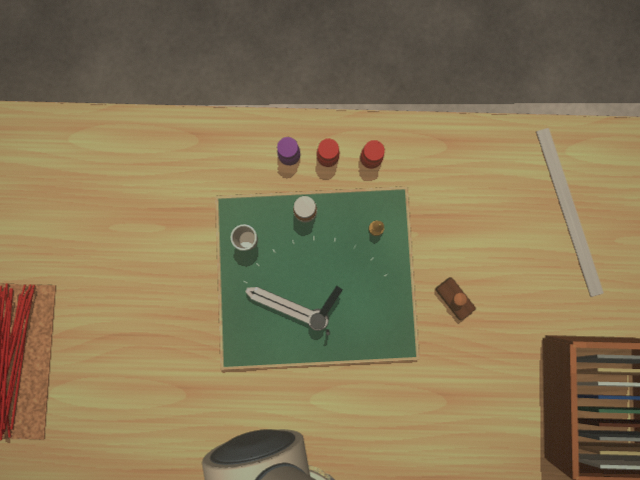

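View pics/scene0.png

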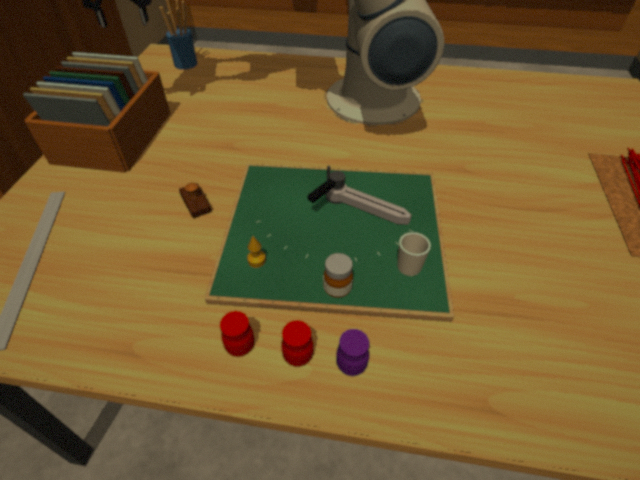

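The top view shows the following:
- **Guide bar:** pivot hub at (317,321), bar nose at (248,291).
- **Lever:** black, tip at (340,290).
- **Loose things:** brass marker (376,228), jar (305,208), cup (244,238), burnisher (456,299).

Possible mix-ups:
- **Bar:** the guide bar on the board at (248–317, 291–321), or the loose grey rule at (570,210). I choose the one on the pivot.
- **Jar:** the one on the board at (305,208), or the purple (288,150) and red (328,152), (373,154) look-alikes off the board.
- **Marker:** only the brass one at (376,228).

```bash
cat > h.py <<'E'
from workcell import bot, imaging
import cv2, numpy as np
from scipy.spatial.transform import Rotation as Ro
def cam(n, st=None):
    c=imaging.calibration(n); f=240/np.tan(np.radians(c["fovy"])/2)
    if n=="wrist":
        M=np.array(c["mount"]); Rt=Ro.from_euler("xyz",st["tcp_rot"]).as_matrix()
        return f,c["cx"],c["cy"],Rt@M[:3,:3],Rt@M[:3,3]+st["ee_pos"]
    R=np.array(c["R"]); return f,c["cx"],c["cy"],R.T,-R.T@np.array(c["t"])
def ray(C,p,z):
    f,cx,cy,R,o=C; d=R@np.array([(p[0]-cx)/f,(p[1]-cy)/f,1]); return (o+d*(z-o[2])/d[2])[:2]
def proj(C,X):
    f,cx,cy,R,o=C; q=R.T@(np.array(X)-o); return np.array([cx+f*q[0]/q[2],cy+f*q[1]/q[2]])
E
python3 - <<'E'
from h import *
im=cv2.imread("pics/top0.png"); C=cam("top"); hsv=cv2.cvtColor(im,cv2.COLOR_BGR2HSV)
g=cv2.inRange(hsv,(60,80,20),(95,255,255))
k=np.ones((3,3),np.uint8)
n,l,s,_=cv2.connectedComponentsWithStats(g); i=1+s[1:,4].argmax()
c=cv2.findContours((l==i).astype(np.uint8),cv2.RETR_EXTERNAL,cv2.CHAIN_APPROX_NONE)[0]
h=cv2.convexHull(max(c,key=cv2.contourArea)); q=cv2.approxPolyDP(h,12,True)[:,0]
P=np.array([ray(C,p,.018) for p in q]); print(q.tolist(),P.round(3).tolist())
print("sides",np.linalg.norm(P-np.roll(P,-1,0),axis=1).round(3))
roi=np.zeros_like(g); cv2.fillConvexPoly(roi,h,255)
m=cv2.inRange(hsv,(12,120,70),(35,255,255))&cv2.erode(roi,k,iterations=4)
n,l,s,ce=cv2.connectedComponentsWithStats(m)
for j in range(1,n):
    if s[j,4]>30: print("brass",s[j],ce[j].round(1),ray(C,ce[j],.018),ray(C,ce[j],.05))
bar=cv2.inRange(hsv,(0,0,110),(180,70,255))&cv2.erode(roi,k,iterations=4)
n,l,s,ce=cv2.connectedComponentsWithStats(bar)
for j in range(1,n):
    if s[j,4]>60: print("pale",s[j],ce[j].round(1),ray(C,ce[j],.044).round(3))
for nm,p,z in (("nose",(248,291),.034),("pivot",(317,321),.078),("levertip",(340,290),.069)): print(nm,ray(C,p,z).round(3))
cv2.imwrite("pics/crop.png",cv2.resize(im[180:380,205:425],None,fx=3.5,fy=3,interpolation=cv2.INTER_CUBIC)[:600,:800])
E
```

```text
[[377, 297], [332, 323], [279, 274], [315, 241], [357, 250]] [[0.512, -0.179], [0.452, -0.08], [0.557, 0.041], [0.634, -0.038], [0.616, -0.133]]
sides [0.116 0.161 0.11  0.097 0.114]
nose [0.518 0.107]
pivot [ 0.46  -0.047]
levertip [ 0.526 -0.094]
```

View pics/crop.png

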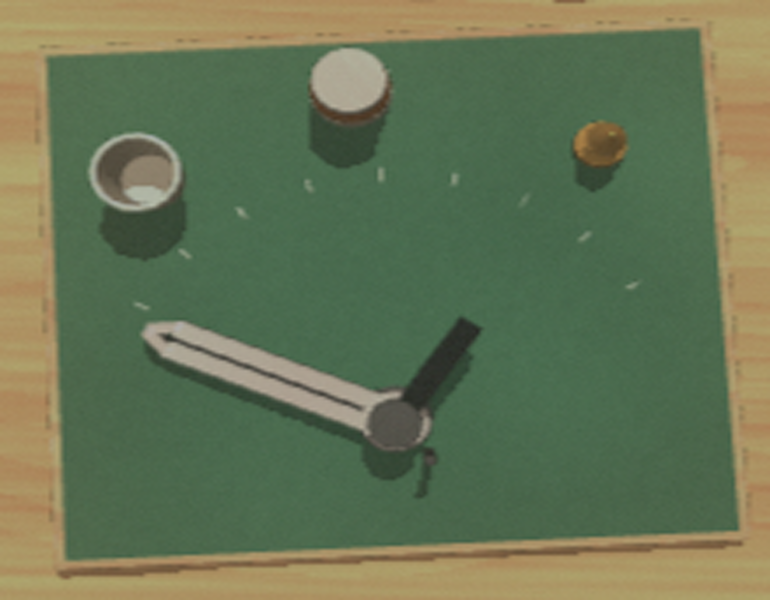

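The crop confirms that the bar's hub, the lever and the pin share one pivot, around (318,320). The brass marker stands alone at (376,228). The green mask failed on the hue range, so I'll fix that and measure the poses.

```bash
python3 - <<'E'
from h import *
im=cv2.imread("pics/top0.png"); C=cam("top"); hsv=cv2.cvtColor(im,cv2.COLOR_BGR2HSV)
print("hsv green",hsv[345,280],"brass",hsv[228,376],"bar",hsv[312,290],"cam",C[4].round(3))
g=cv2.inRange(hsv,(55,50,20),(95,255,255)); g[:, :200]=0; g[:,430:]=0; g[:180]=0; g[380:]=0
c=cv2.findContours(g,cv2.RETR_EXTERNAL,cv2.CHAIN_APPROX_NONE)[0]
h=cv2.convexHull(max(c,key=cv2.contourArea)); q=cv2.approxPolyDP(h,8,True)[:,0]
P=np.array([ray(C,p,.018) for p in q]); print(q.tolist(),P.round(3).tolist())
print("sides",np.linalg.norm(P-np.roll(P,-1,0),axis=1).round(3))
roi=np.zeros_like(g); cv2.fillConvexPoly(roi,h,255); roi=cv2.erode(roi,np.ones((9,9),np.uint8))
def comps(m,name,zs,a=25):
    n,l,s,ce=cv2.connectedComponentsWithStats(m&roi)
    for j in range(1,n):
        if s[j,4]>a: print(name,s[j],ce[j].round(1),[ray(C,ce[j],z).round(3).tolist() for z in zs])
    return l
comps(cv2.inRange(hsv,(8,120,60),(32,255,255)),"brass",(.018,.03))
l=comps(cv2.inRange(hsv,(0,0,100),(180,80,255)),"pale",(.018,.044,.086),50)
comps(cv2.inRange(hsv,(0,0,0),(180,120,45)),"dark",(.069,),20)
print(imaging.calibration("wrist"))
E
```

```text
hsv green [ 63  72 106] brass [ 18 134  95] bar [ 17  40 173] cam [ 0.537 -0.049  1.098]
[[404, 192], [415, 356], [224, 364], [219, 200]] [[0.751, -0.237], [0.384, -0.265], [0.356, 0.156], [0.722, 0.183]]
sides [0.368 0.422 0.367 0.422]
brass [369 221  15  15 169] [375.9 227.6] [[0.668, -0.175], [0.666, -0.173]]
pale [  223   195   189   167 23894] [314.9 278.2] [[0.55, -0.039], [0.55, -0.04], [0.549, -0.04]]
{'fovy': 68.57208327472566, 'cx': 319.2095917628402, 'cy': 236.5986941953872, 'mount': array([[-8.10977003e-05, -9.55849397e-01, -2.93856978e-01,
         7.59219494e-02],
       [ 9.99999995e-01, -9.43795381e-05,  3.10182345e-05,
        -1.95851176e-05],
       [-5.73828466e-05, -2.93856974e-01,  9.55849400e-01,
         2.99330156e-02],
       [ 0.00000000e+00,  0.00000000e+00,  0.00000000e+00,
         1.00000000e+00]])}
```

Measured so far:

| Item | Value | Check |
|---|---|---|
| Pivot | (.4585, -.048) | the board centre and the hub ray agree |
| Marker | (.667, -.174) | 244 mm from the pivot, inside 210–270 |
| Bar direction | about 69° (world) | nose at 166 mm, 170 given |
| Bar target | about -31° | – |

I'll push from the bar's robot side. First I'm shutting the fingers, turning the tool to about -31° yaw and travelling high.

```bash
python3 -m jog '[[[0,0,0.08],[0.16,-0.2,0],0],[[0,0,0.16],[0.32,-0.4,0],0],[[0,0,0.24],[0.48,-0.6,0],0],[[0,0,0.32],[0.64,-0.8,0],0],[[0,0,0.4],[0.82,-1,0],0],[[0,0,0.48],[0.82,-1,0],0],[[0,0,0.54],[0.82,-1,0],0],[[0,0,0.54],[0.82,-1,0],0],[[0,0,0.54],[0.82,-1,0],0]]' 20
```

```text
time: 0.85
ee_pos: [0.2857, -0.3544, 0.4048]
tcp_rot: [3.141, -0.0, -0.537]
wrist_force: [-0.2, -0.0, -0.5]
finger_gap: -0.0
finger_force: 0.0
```

```bash
python3 -m jog '[[[0,0,0],[-0.1,-0.2,0],0],[[0,0,0],[-0.2,-0.5,0],0],[[0,0,0],[-0.3,-0.8,0],0],[[0,0,0],[-0.39,-1,0],0],[[0,0,0],[-0.39,-1,0],0],[[0,0,0],[-0.39,-1,0],0],[[0,0,0],[-0.39,-1,0],0]]' && python3 -m jog '[[[0,0,0],[0,-0.2,0.1],0],[[0,0,0],[0,-0.5,0.2],0],[[0,0,0],[0,-0.8,0.4],0],[[0,0,0],[0,-1,0.5],0],[[0,0,0],[0,-1,0.5],0],[[0,0,0],[0,-1,0.5],0],[[0,0,0],[0,-1,0.5],0]]' && python3 -m jog '[[[0,0,0],[0,-0.15,0],0],[[0,0,0],[0,-0.36,0],0],[[0,0,0],[0,-0.36,0],0],[[0,0,0],[0,-0.36,0],0]]'
```

```text
time: 1.43
ee_pos: [0.3215, -0.142, 0.4047]
tcp_rot: [-3.141, 0.0, -0.534]
wrist_force: [-0.3, 0.0, -0.6]
finger_gap: -0.003
finger_force: 0.0
time: 2.02
ee_pos: [0.426, 0.029, 0.3027]
tcp_rot: [3.141, 0.001, -0.536]
wrist_force: [-0.3, 0.0, 0.5]
finger_gap: -0.001
finger_force: 0.0
time: 2.35
ee_pos: [0.4625, 0.0897, 0.3047]
tcp_rot: [-3.141, -0.001, -0.537]
wrist_force: [-0.7, -1.2, -0.5]
finger_gap: 0.002
finger_force: 0.0
```

```bash
python3 - <<'E'
from h import *
st=bot.read_state(); im=imaging.read_camera("wrist"); cv2.imwrite("pics/w1.png",im)
C=cam("wrist",st); print(st["ee_pos"],st["tcp_rot"])
for n,X in dict(pivot=(.4585,-.048,.078),marker=(.667,-.174,.018),nose=(.518,.107,.034)).items(): print(n,proj(C,X).round())
E
```

```text
[0.4625045  0.08970901 0.30467664] [-3.14111153e+00 -1.09940060e-03 -5.37019971e-01]
pivot [543. 145.]
marker [ 564. -361.]
nose [257. 185.]
```

View pics/w1.png

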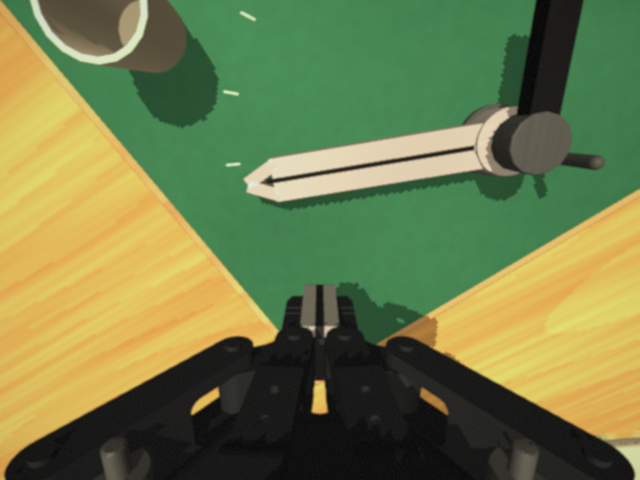

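The wrist view shows the bar's nose at (250,184) and the hub at (538,143), as predicted. The fingertips at (320,295) are clear on the robot side of the bar. I'm descending and then sweeping.

```bash
python3 -m jog '[[[0,0,0],[0,0,0.15],0],[[0,0,0],[0,0,0.3],0],[[0,0,0],[0,0,0.45],0],[[0,0,0],[0,0,0.52],0],[[0,0,0],[0,0,0.52],0],[[0,0,0],[0,0,0.52],0]]' && python3 -m jog '[[[0,0,0],[0.08,-0.01,0],0],[[0,0,0],[0.16,-0.02,0],0],[[0,0,0],[0.22,-0.03,0],0],[[0,0,0],[0.28,-0.04,0],0],[[0,0,0],[0.33,-0.05,0],0],[[0,0,0],[0.39,-0.04,0],0],[[0,0,0],[0.45,-0.04,0],0],[[0,0,0],[0.5,-0.03,0],0],[[0,0,0],[0.5,-0.03,0],0]]'
```

```text
time: 2.9
ee_pos: [0.4608, 0.0886, 0.2006]
tcp_rot: [3.14, 0.001, -0.541]
wrist_force: [0.6, 0.4, 0.5]
finger_gap: 0.001
finger_force: 0.0
time: 3.65
ee_pos: [0.5515, 0.0424, 0.2011]
tcp_rot: [-3.141, -0.002, -0.54]
wrist_force: [0.7, -0.6, 0.3]
finger_gap: -0.002
finger_force: 0.0
```

```bash
python3 -m jog '[[[0,0,0],[0.08,0.03,0],0],[[0,0,0],[0.15,0.07,0],0],[[0,0,0],[0.2,0.1,0],0],[[0,0,0],[0.25,0.135,0],0],[[0,0,0],[0.29,0.17,0],0],[[0,0,0],[0.33,0.21,0],0],[[0,0,0],[0.36,0.25,0],0],[[0,0,0],[0.39,0.3,0],0],[[0,0,0],[0.415,0.35,0],0],[[0,0,0],[0.44,0.4,0],0],[[0,0,0],[0.44,0.4,0],0]]'
python3 - <<'E'
from h import *
st=bot.read_state(); im=imaging.read_camera("wrist"); t=imaging.read_camera("top")
C=cam("wrist",st); print(st["ee_pos"],proj(C,(.4585,-.048,.078)),proj(C,(.667,-.174,.018)))
cv2.imwrite("pics/wt.png",np.hstack([cv2.resize(im,(400,300)),cv2.resize(t[160:400,190:510],(400,300))]))
E
```

```text
time: 4.57
ee_pos: [0.5841, -0.0722, 0.2008]
tcp_rot: [3.141, -0.001, -0.541]
wrist_force: [0.3, -0.3, -0.5]
finger_gap: 0.0
finger_force: 0.0
[ 0.58412234 -0.07223432  0.2007665 ] [426.51759974 621.69572903] [439.71285073  -4.57120587]
```

View pics/wt.png

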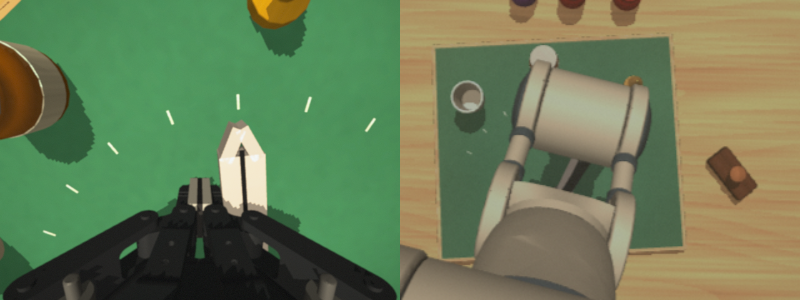

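The left half (wrist) shows the bar's nose at about (381,195) full size, with the finger on its left side. The marker is at the top edge, about (445,8), and the jar is well off to the left. I'll lift straight up for one measurement of bar and marker in a single picture.

```bash
python3 -m jog '[[[0,0,0],[-0.02,-0.04,0],0],[[0,0,0],[-0.02,-0.04,-0.2],0],[[0,0,0],[-0.02,-0.04,-0.4],0],[[0,0,0],[-0.02,-0.04,-0.6],0],[[0,0,0],[-0.02,-0.04,-0.8],0],[[0,0,0],[-0.02,-0.04,-0.8],0],[[0,0,0],[-0.02,-0.04,-0.8],0],[[0,0,0],[-0.02,-0.04,-0.8],0]]'
cat > meas.py <<'E'
from h import *
import sys
st=bot.read_state(); im=imaging.read_camera("wrist"); cv2.imwrite(f"pics/{sys.argv[1]}.png",im); C=cam("wrist",st)
hsv=cv2.cvtColor(im,cv2.COLOR_BGR2HSV)
def big(m):
    n,l,s,ce=cv2.connectedComponentsWithStats(m); i=1+s[1:,4].argmax(); return (l==i).astype(np.uint8),s[i],ce[i]
m,s,ce=big(cv2.inRange(hsv,(15,150,60),(30,255,255))&np.vstack([np.full((240,640),255,np.uint8),np.zeros((240,640),np.uint8)]))
print("brass",s,ce.round(1)); 
b,s,_=big(cv2.inRange(hsv,(0,0,150),(180,75,255))); print("bar",s)
h=cv2.convexHull(cv2.findContours(b,cv2.RETR_EXTERNAL,cv2.CHAIN_APPROX_NONE)[0][0]); r=np.zeros_like(b); cv2.fillConvexPoly(r,h,255)
r=cv2.erode(r,np.ones((11,11),np.uint8)); ys,xs=np.nonzero(cv2.inRange(hsv,(0,0,0),(180,255,80))&r)
print("line px",len(xs),xs.min(),xs.max(),ys.min(),ys.max())
W=np.array([ray(C,p,.044) for p in zip(xs,ys)]); v=cv2.fitLine(W.astype(np.float32),cv2.DIST_HUBER,0,.01,.01).ravel()
d=v[:2]*np.sign(v[0]); p0=v[2:]; n=np.array([-d[1],d[0]])
print("bar ang",np.degrees(np.arctan2(d[1],d[0])).round(2),"line misses pivot by",(n@(np.array([.4585,-.048])-p0)).round(4))
print("hub side px of pivot",proj(C,(.4585,-.048,.078)).round())
for z in (.018,.022): 
    q=ray(C,ce,z); print("marker",q.round(4),"y in bar",(n@(q-p0)).round(4),"x along",(d@(q-np.array([.4585,-.048]))).round(4))
E
python3 meas.py w2
```

```text
time: 5.33
ee_pos: [0.5847, -0.0602, 0.3605]
tcp_rot: [-3.142, 0.0, -0.539]
wrist_force: [-0.5, 0.0, -0.1]
finger_gap: 0.001
finger_force: 0.0
brass [  45    0  186   97 5254] [129.1  41.2]
bar [ 347  154   41  171 4169]
line px 135 363 380 172 290
bar ang -24.37 line misses pivot by -0.0011
hub side px of pivot [384. 364.]
marker [ 0.784  -0.0027] y in bar 0.1744 x along 0.2779
marker [ 0.7823 -0.0039] y in bar 0.1726 x along 0.2768
```

View pics/w2.png

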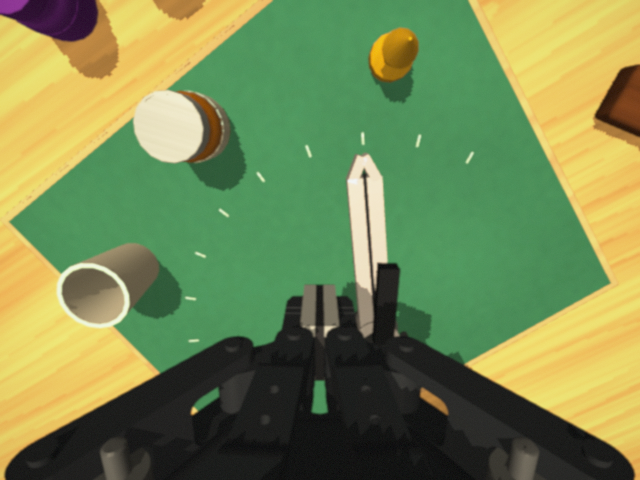

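The wrist view shows the bar's nose at (363,155), the marker's foot at about (390,60) with its cone leaning to (404,42), and the lever at (387,300) above the bar. The largest yellow blob in my mask was the table edge. I'll isolate the marker and fit its 17 mm foot radius.

```bash
cat > m2.py <<'E'
from h import *
from scipy.optimize import least_squares
def marker(im,C,box):
    x0,y0,x1,y1=box; hsv=cv2.cvtColor(im,cv2.COLOR_BGR2HSV); m=cv2.inRange(hsv,(10,150,60),(32,255,255))
    k=np.zeros_like(m); k[y0:y1,x0:x1]=m[y0:y1,x0:x1]
    c=max(cv2.findContours(k,cv2.RETR_EXTERNAL,cv2.CHAIN_APPROX_NONE)[0],key=cv2.contourArea)[:,0]
    W=np.array([ray(C,p,.021) for p in c]); lean=W.mean(0)-C[4][:2]; lean/=np.linalg.norm(lean)
    S=W[((W-W.mean(0))@lean)<0]     # camera-facing half of outline = the foot's rim
    r=least_squares(lambda q:np.linalg.norm(S-q,axis=1)-.017,W.mean(0),loss="soft_l1",f_scale=.001)
    f=least_squares(lambda q:np.linalg.norm(S-q[:2],axis=1)-q[2],[*r.x,.017],loss="soft_l1",f_scale=.001)
    print("marker",r.x.round(4),"free radius fit",f.x.round(4),len(S)); return r.x
def barline(im,C,box):
    x0,y0,x1,y1=box; hsv=cv2.cvtColor(im,cv2.COLOR_BGR2HSV); b=cv2.inRange(hsv,(0,0,150),(180,75,255)); k=np.zeros_like(b); k[y0:y1,x0:x1]=b[y0:y1,x0:x1]
    c=max(cv2.findContours(k,cv2.RETR_EXTERNAL,cv2.CHAIN_APPROX_NONE)[0],key=cv2.contourArea)
    r=np.zeros_like(b); cv2.fillConvexPoly(r,cv2.convexHull(c),255); r=cv2.erode(r,np.ones((11,11),np.uint8))
    ys,xs=np.nonzero(cv2.inRange(hsv,(0,0,0),(180,255,100))&r)
    W=np.array([ray(C,p,.044) for p in zip(xs,ys)]); v=cv2.fitLine(W.astype(np.float32),cv2.DIST_HUBER,0,.01,.01).ravel()
    d=v[:2]*np.sign(v[0]); return v[2:],d,np.array([-d[1],d[0]]),len(xs)
def report(im,C,mb,bb):
    q=marker(im,C,mb); p0,d,n,N=barline(im,C,bb); P=np.array([.4585,-.048])
    print(N,"bar deg",np.degrees(np.arctan2(d[1],d[0])).round(2),"pivot off line",(n@(P-p0)).round(4),"marker y in bar",(n@(q-p0)).round(4),
      "x from pivot",(d@(q-P)).round(4),"pivot->marker deg",np.degrees(np.arctan2(*(q-P)[::-1])).round(2))
E
python3 - <<'E'
from m2 import *
st=bot.read_state(); im=cv2.imread("pics/w2.png"); report(im,cam("wrist",st),(350,15,440,110),(330,140,410,255))
im=cv2.imread("pics/top0.png"); marker(im,cam("top"),(360,212,392,242))
E
```

```text
marker [ 0.6663 -0.1741] free radius fit [ 0.6662 -0.1738  0.0167] 71
137 bar deg -24.4 pivot off line -0.001 marker y in bar -0.0301 x from pivot 0.2413 pivot->marker deg -31.26Traceback (most recent call last):
  File "<stdin>", line 3, in <module>
  File "m2.py", line 6, in marker
    c=max(cv2.findContours(k,cv2.RETR_EXTERNAL,cv2.CHAIN_APPROX_NONE)[0],key=cv2.contourArea)[:,0]
      ~~~^^^^^^^^^^^^^^^^^^^^^^^^^^^^^^^^^^^^^^^^^^^^^^^^^^^^^^^^^^^^^^^^^^^^^^^^^^^^^^^^^^^^
ValueError: max() iterable argument is empty
```

Marker at (.666, -.174) with a fitted radius of 16.7 mm (17 given), and the bar line passes within 1 mm of the pivot, so both checks hold. The bar is at -24.4° and needs about 7° more. I'm going down again and nudging it.

```bash
python3 -m jog '[[[0,0,0],[0,0,0.2],0],[[0,0,0],[0,0,0.4],0],[[0,0,0],[0,0,0.6],0],[[0,0,0],[0,0,0.8],0],[[0,0,0],[0.0,0,0.8],0],[[0,0,0],[0.02,0.03,0.8],0],[[0,0,0],[0.03,0.05,0.8],0],[[0,0,0],[0.035,0.07,0.8],0],[[0,0,0],[0.04,0.09,0.8],0],[[0,0,0],[0.043,0.105,0.8],0],[[0,0,0],[0.043,0.114,0.8],0],[[0,0,0],[0.043,0.114,0.8],0]]' && python3 -m jog '[[[0,0,0],[-0.02,-0.04,0],0],[[0,0,0],[-0.02,-0.05,-0.2],0],[[0,0,0],[-0.02,-0.05,-0.4],0],[[0,0,0],[-0.02,-0.05,-0.6],0],[[0,0,0],[-0.02,-0.05,-0.8],0],[[0,0,0],[-0.02,-0.05,-0.8],0],[[0,0,0],[-0.02,-0.05,-0.8],0],[[0,0,0],[-0.02,-0.05,-0.8],0]]'
python3 - <<'E'
from m2 import *
st=bot.read_state(); im=imaging.read_camera("wrist"); cv2.imwrite("pics/w3.png",im); C=cam("wrist",st)
p=proj(C,(.6663,-.1741,.03)).astype(int); t=proj(C,(.574,-.115,.044)).astype(int); print(p,t)
report(im,C,(p[0]-35,max(p[1]-45,0),p[0]+45,p[1]+45),(t[0]-45,t[1]-80,t[0]+45,t[1]+45))
E
```

```text
time: 6.38
ee_pos: [0.5805, -0.0856, 0.2012]
tcp_rot: [-3.141, -0.001, -0.54]
wrist_force: [1.2, 1.5, 0.3]
finger_gap: 0.007
finger_force: 0.0
time: 7.05
ee_pos: [0.582, -0.0739, 0.3605]
tcp_rot: [3.142, 0.0, -0.539]
wrist_force: [-0.2, -0.0, -0.1]
finger_gap: -0.003
finger_force: 0.0
[375  63] [367 205]
marker [ 0.667  -0.1742] free radius fit [ 0.667  -0.1741  0.0169] 68
115 bar deg -30.07 pivot off line -0.0012 marker y in bar -0.006 x from pivot 0.2437 pivot->marker deg -31.19
```

View pics/w3.png

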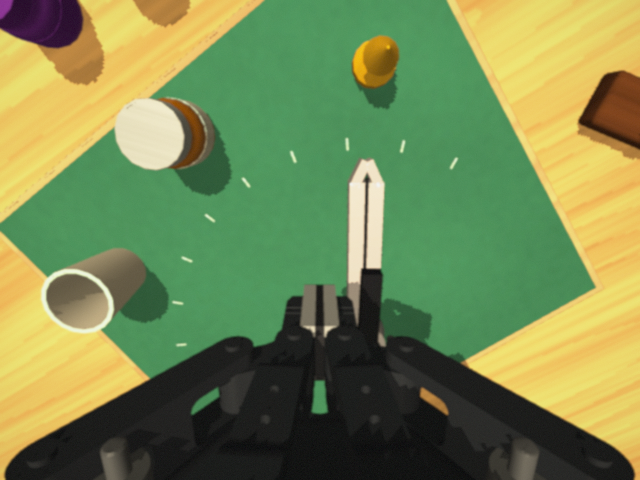

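The bar points just left of the marker, whose foot is at (375,67), and falls about 6 mm short. One more nudge of about 3 mm at the finger.

```bash
python3 -m jog '[[[0,0,0],[0,0,0.2],0],[[0,0,0],[0,0,0.4],0],[[0,0,0],[0,0,0.6],0],[[0,0,0],[0,0,0.8],0],[[0,0,0],[0.0,0,0.8],0],[[0,0,0],[0.02,0.03,0.8],0],[[0,0,0],[0.02,0.045,0.8],0],[[0,0,0],[0.02,0.055,0.8],0],[[0,0,0],[0.02,0.06,0.8],0],[[0,0,0],[0.02,0.066,0.8],0],[[0,0,0],[0.02,0.066,0.8],0],[[0,0,0],[0.02,0.066,0.8],0]]' && python3 -m jog '[[[0,0,0],[-0.02,-0.04,0],0],[[0,0,0],[-0.02,-0.05,-0.2],0],[[0,0,0],[-0.02,-0.05,-0.4],0],[[0,0,0],[-0.02,-0.05,-0.6],0],[[0,0,0],[-0.02,-0.05,-0.8],0],[[0,0,0],[-0.02,-0.05,-0.8],0],[[0,0,0],[-0.02,-0.05,-0.8],0],[[0,0,0],[-0.02,-0.05,-0.8],0]]'
cat > look.py <<'E'
from m2 import *
import sys
st=bot.read_state(); im=imaging.read_camera("wrist"); cv2.imwrite(f"pics/{sys.argv[1]}.png",im); C=cam("wrist",st)
p=proj(C,(.6663,-.1741,.03)).astype(int); t=proj(C,(.574,-.115,.044)).astype(int); print(p,t)
report(im,C,(p[0]-35,max(p[1]-45,0),p[0]+45,p[1]+45),(t[0]-45,t[1]-80,t[0]+45,t[1]+45))
hsv=cv2.cvtColor(im,cv2.COLOR_BGR2HSV); dk=cv2.inRange(hsv,(0,0,0),(180,255,40))
for a in range(-70,-10,2):   # dark run of lever at r=75 mm: world angle test
    w=np.radians(a); q=proj(C,(.4585+.075*np.cos(w),-.048+.075*np.sin(w),.076)).astype(int)
    if 0<=q[0]<640 and 0<=q[1]<480: print(a,q.tolist(),hsv[q[1],q[0],2],end="; ")
E
python3 look.py w4
```

```text
time: 8.1
ee_pos: [0.5789, -0.0879, 0.2012]
tcp_rot: [-3.141, -0.001, -0.539]
wrist_force: [-0.5, -0.5, -1.7]
finger_gap: -0.0
finger_force: 0.0
time: 8.77
ee_pos: [0.5803, -0.0767, 0.3605]
tcp_rot: [3.142, 0.0, -0.539]
wrist_force: [-0.5, -0.5, -0.5]
finger_gap: 0.001
finger_force: 0.0
[370  63] [363 205]
marker [ 0.6671 -0.1741] free radius fit [ 0.667  -0.1738  0.0167] 67
114 bar deg -31.43 pivot off line -0.0014 marker y in bar -0.0003 x from pivot 0.2438 pivot->marker deg -31.16
-70 [425, 305] 150; -68 [423, 303] 148; -66 [421, 302] 149; -64 [418, 300] 149; -62 [415, 299] 151; -60 [413, 297] 154; -58 [410, 296] 153; -56 [407, 294] 152; -54 [404, 293] 150; -52 [401, 292] 153; -50 [398, 291] 152; -48 [395, 290] 151; -46 [392, 289] 153; -44 [389, 288] 150; -42 [386, 288] 151; -40 [382, 287] 154; -38 [379, 287] 127; -36 [376, 287] 39; -34 [373, 286] 38; -32 [369, 286] 37; -30 [366, 286] 41; -28 [363, 286] 41; -26 [359, 287] 30; -24 [356, 287] 78; -22 [353, 287] 156; -20 [350, 288] 158; -18 [346, 288] 134; -16 [343, 289] 92; -14 [340, 290] 141; -12 [337, 291] 152;
```

The bar is aligned: the marker sits 0.3 mm off the bar's line and the lever is still open at about -31°, near 0.09 rad. I'm descending on the lever's left with the fingertip at about 55 mm height, above the bar's 44 mm top, and then sweeping clockwise round the pivot.

```bash
python3 -m jog '[[[0,0,0],[-0.15,0.01,0],0],[[0,0,0],[-0.27,0.01,0.1],0],[[0,0,0],[-0.27,0.01,0.25],0],[[0,0,0],[-0.27,0.01,0.4],0],[[0,0,0],[-0.27,0.01,0.55],0],[[0,0,0],[-0.27,0.01,0.66],0],[[0,0,0],[-0.27,0.01,0.66],0],[[0,0,0],[-0.27,0.01,0.66],0]]' && python3 -m jog '[[[0,0,0],[0,0.03,0],0],[[0,0,0],[0.01,0.07,0],0],[[0,0,0],[0.015,0.1,0],0],[[0,0,0],[0.023,0.144,0],0],[[0,0,0],[0.023,0.19,0],0],[[0,0,0],[0.02,0.235,0],0],[[0,0,0],[0.01,0.28,0],0],[[0,0,0],[-0.005,0.32,0],0],[[0,0,0],[-0.03,0.36,0],0],[[0,0,0],[-0.054,0.4,0],0],[[0,0,0],[-0.054,0.4,0],0]]'
```

```text
time: 9.48
ee_pos: [0.5326, -0.051, 0.2273]
tcp_rot: [3.14, 0.004, -0.539]
wrist_force: [0.1, -0.2, 0.5]
finger_gap: 0.0
finger_force: 0.0
time: 10.4
ee_pos: [0.4812, -0.1149, 0.2286]
tcp_rot: [3.141, 0.001, -0.54]
wrist_force: [0.2, -0.7, -0.1]
finger_gap: 0.002
finger_force: 0.0
```

Tracking well with low force. Remaining steps from here are to (-0.066,0.06), (-0.102,0.086) and (-0.126,0.10).

```bash
python3 -m jog '[[[0,0,0],[-0.03,0.03,0],0],[[0,0,0],[-0.066,0.06,0],0],[[0,0,0],[-0.084,0.073,0],0],[[0,0,0],[-0.102,0.086,0],0],[[0,0,0],[-0.115,0.093,0],0],[[0,0,0],[-0.126,0.1,0],0],[[0,0,0],[-0.126,0.1,0],0],[[0,0,0],[-0.126,0.1,0],0],[[0,0,0],[-0.126,0.1,0],0]]'
```

```text
time: 11.15
ee_pos: [0.451, -0.1185, 0.2286]
tcp_rot: [3.141, 0.0, -0.539]
wrist_force: [-0.7, 0.7, -0.5]
finger_gap: 0.006
finger_force: 0.0
```

No stop force yet. I'll go on in small steps until the wrist force rises.

```bash
for i in 1 2 3; do python3 -m jog '[[[0,0,0],[-0.005,0,0],0],[[0,0,0],[-0.01,0,0],0],[[0,0,0],[-0.01,0,0],0],[[0,0,0],[-0.01,0,0],0]]' | grep -E "ee_pos|wrist"; done
```

```text
ee_pos: [0.4494, -0.1175, 0.2287]
wrist_force: [0.6, -1.4, -0.5]
ee_pos: [0.4476, -0.1165, 0.2287]
wrist_force: [1.7, -1.4, 0.3]
ee_pos: [0.4468, -0.116, 0.2289]
wrist_force: [5.4, -7.9, -2.3]
```

The wrist force rose to about 9.5 N, so the lever is on its stop. I'm backing off, lifting and moving the arm aside to check.

```bash
python3 -m jog '[[[0,0,0],[0.04,0,0],0],[[0,0,0],[0.08,0,0],0],[[0,0,0],[0.08,0,-0.2],0],[[0,0,0],[0.08,0,-0.4],0],[[0,0,0],[0.08,0,-0.6],0],[[0,0,0],[0.08,0,-0.8],0],[[0,0,0],[0.08,0,-0.8],0]]' && python3 -m jog '[[[0,0,0],[0,0.2,0],0],[[0,0,0],[0,0.4,0],0],[[0,0,0],[0,0.6,0],0],[[0,0,0],[0,0.8,0],0],[[0,0,0],[0,1,0],0],[[0,0,0],[0,1,0],0],[[0,0,0],[0,1,0],0]]' && python3 -m jog '[[[0,0,0],[0,0.2,0],0],[[0,0,0],[0,0.4,0],0],[[0,0,0],[0,0.6,0],0],[[0,0,0],[0,0.8,0],0],[[0,0,0],[0,0.8,0],0],[[0,0,0],[0,0.8,0],0]]'
python3 - <<'E'
from m2 import *
t=imaging.read_camera("top"); cv2.imwrite("pics/top2.png",t); C=cam("top")
cv2.imwrite("pics/top2c.png",cv2.resize(t[180:380,205:485],None,fx=2.85,fy=2.85,interpolation=cv2.INTER_CUBIC))
b=[proj(C,X) for X in ((.4585,-.048,.044),(.6671,-.1741,.018))]; print(b)
for a in (-115.7,-105,-31): print(a,proj(C,(.4585+.085*np.cos(np.radians(a)),-.048+.085*np.sin(np.radians(a)),.069)))
im0=cv2.imread("pics/top0.png")
for n,(x,y) in dict(marker=(376,228),jar=(305,208),cup=(244,238),burn=(456,299)).items():
    A=im0[y-22:y+22,x-24:x+24].astype(np.float32).mean(2); B=t[y-22:y+22,x-24:x+24].astype(np.float32).mean(2); print(n,cv2.phaseCorrelate(A,B))
E
```

```text
time: 12.73
ee_pos: [0.4611, -0.1242, 0.3953]
tcp_rot: [-3.14, -0.009, -0.539]
wrist_force: [3.1, -0.3, 0.8]
finger_gap: 0.001
finger_force: 0.0
time: 13.32
ee_pos: [0.356, -0.297, 0.3886]
tcp_rot: [-3.141, 0.001, -0.543]
wrist_force: [0.2, 1.0, 0.5]
finger_gap: -0.0
finger_force: 0.0
time: 13.82
ee_pos: [0.2746, -0.4334, 0.3884]
tcp_rot: [-3.141, 0.0, -0.541]
wrist_force: [0.0, 0.5, -0.0]
finger_gap: -0.0
finger_force: 0.0
[array([317.57855898, 320.43635679]), array([375.70041945, 227.85530325])]
-115.7 [353.35186769 339.90944504]
-105 [356.0929873  332.84819083]
-31 [338.94727826 287.32070229]
marker ((-0.05106719291666906, 0.6810190419165814), 0.9611710345303571)
jar ((-0.007856601433143595, 0.5239728672469219), 0.9811976930609456)
cup ((-0.019582432383884907, 0.4820414836521927), 0.9666908348048174)
burn ((0.0008921413036979686, 0.5195260880027313), 0.9936488235438311)
```

View pics/top2c.png

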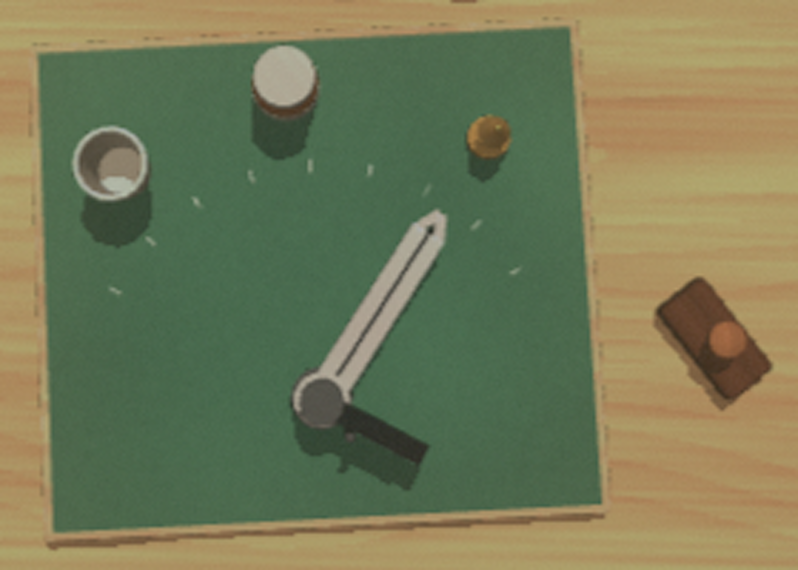

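The top view shows the lever's tip at (353,339), as predicted for the stop. The bar's line runs through the marker at (376,228). Marker, jar, cup and burnisher show only the same half-pixel offset, so none of them moved. Handing in.

```bash
python3 -c "
from workcell import bot
print(bot.close_job())"
```

```text
the job is handed in; nothing more can be done
None
```

The job is handed in: the bar points at the brass marker (about 0.3 mm off its line by my measurement), the clamp lever is at its stop, and the marker, jar, cup and burnishing block have not moved; the hand-in gave no verdict.

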